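# Seat a press-fit connector with the capstan hand press

### The job

Push the loaded slide of the hand press fully home under the ram, then wind the ram down by pushing the capstan's spokes round, one after another, until the connector is pressed right home and comes up hard on the board, and stop there so that the board is not overloaded. Then wind the ram back up until its foot is clear of the connector by a good finger's width (15 mm) and let go. Do not touch the board or the connector by hand, and leave everything else on the bench where it is.

Things in the scene. Friction and masses are not known exactly. Their poses are not given: they have to be found in the camera images.
- press: Grey cast bench press, fixed. Origin on the bench under the ram's axis, axes as for hub. Its head is 72 mm wide (y -36 to 36), x -34 to 140, z 165 to 255 mm, with a bearing boss (52 mm in diameter) out to y -62 round the shaft; the spokes' plane is y -108. Column behind the ram, x 74 to 140. Base 120 mm wide, 28 mm high; rails reach to x -315, 40 mm high.
- hub (a point): Centre of the capstan hub, where its spokes cross, 210 mm above the bench. Axes fixed to the press (the point does not turn): z up, -x to the press's front (open throat), +x to its column, -y along the shaft away from the press. The spokes turn in the upright x-z plane through this point. Hub 38 mm in diameter, 36 mm long. The ram's axis is 25 mm to -x and 108 mm to +y of it.
- capstan (a joint): Capstan angle, rad: 0 with the ram right up, at most 4.2 with the connector home; lowers the ram 12.5 mm per rad. Grows when a spoke on the front (-x) side is pushed down, falls when one on the column (+x) side is. Stays put. Moving it, 100 mm from the axis, takes 1 to 3 N freely, 5 N pressing in; once home 1.4 N more per mm, and 11 N more overloads the board. At rest you feel 2 to 5 N less.
- knob0 (a point): Centre of the black ball (20 mm in diameter) on the end of a spoke, 122 mm from the hub's axis. The three spokes are steel bars 12 mm in diameter, 120 degrees apart in one plane; push them between 25 and 110 mm from the axis. At capstan angle 0 this spoke points level to the front (-x); as the angle grows it goes down on the front side, by the same angle.
- knob1 (a point): The same for the next spoke, 120 degrees behind when the ram goes down (it comes to the front side next).
- knob2 (a point): The same for the third spoke.
- slide (a joint): How far the slide stands out from home towards the press's front, m: 0 is home against its stop, it starts 0.09 to 0.14 out. It rides on rails with about 3 N of friction and stays where it is left.
- post (a point): On the axis of the slide's upright steel post, 80 mm above the bench. Post 16 mm in diameter with a red cap 22 mm in diameter, 10 mm high, its top 100 mm above the bench. It stands on the slide's plate, 52 mm above the bench, which reaches 18 mm past the post to the front. Push the post towards the press's +x to send the slide home.
- foot (a point): Centre of the underside of the flat dark foot (22 x 76 mm) at the lower end of the ram.
- connector_top (a point): Centre of the top of the cream pin header (12 x 70 mm, 13 mm high) that stands started in the green board on the slide. It stands 3 to 9 mm proud of the board (its joint would read 0 when home), and the board's height differs from job to job by up to 5 mm, so where it comes home has to be felt.
- spares: Blue bin with spare connectors, 85 x 115 x 42 mm, origin under its centre. To be left alone.
- done_board: Finished green board, 100 x 94 x 26 mm, on the blue mat. To be left alone.
- reel: Metal reel, 60 mm in diameter, 38 mm high, on the mat. To be left alone.
- flux_jar: Small amber jar with white cap, 54 mm in diameter, 50 mm high. To be left alone.
- driver: Red screwdriver, 160 mm long, lying on the bench. To be left alone.
- meter: Dark blue-grey multimeter lying down, 170 x 85 x 34 mm. To be left alone.
- duster: Spray can, 60 mm in diameter, 190 mm high. To be left alone.
- handset: Black handset, 145 x 70 x 8 mm. To be left alone.

How it is judged:
On the way, in this order (a step that is already met when the one before it is completed fails the run):
1. the slide is fully home against its stop (within 2 mm) (value of joint slide below 0.002 m), for 0.2 s.
2. the connector has come up hard on the board (pressed onto it with over 10 N) with the slide home (contact force between connector and board above 10 N and value of joint slide below 0.003 m), for 0.1 s.
At the end, for the whole second after the job is handed in: The slide is home (within 3 mm), the connector is down on the board (within 0.8 mm), the ram's foot is at least 12 mm above the connector, and everything is released (value of joint slide below 0.003 m and value of joint connector below 0.0008 m and z of foot in the frame of connector_top above 0.012 m); the robot touches nothing.
It fails at once if the board is overloaded: the connector pressed onto it with more than 90 N (contact force between connector and board above 90 N).
It fails at once if the robot touches the connector or the board (more than 1 N) (contact force between any of the fingers, the arm and connector above 1 N or contact force between any of the fingers, the arm and board above 1 N).
It fails at once if something else on the bench is moved by more than 20 mm (distance of any of spares, done_board, reel, flux_jar, driver, meter, duster, handset from where it was at the start of the episode above 0.02 m).
It also fails if it takes over 69 s, if anything falls off the work surface, if the arm or the gripper's body presses on something with over 40 N, if the wrist force passes 120 N, or if a joint passes its speed limit or range.

### The arm

A 6-joint arm with a two-finger parallel gripper is mounted at the origin on the work surface. World frame = base frame: x ahead of the robot, y to its left, z up, the work surface at z = 0. Lengths are in m, angles in rad, forces in N, time in s.
With the tool pointing down it reaches from about 0.325 to 1 m from the base axis. Payload 5.1 kg.
Tool frame: the origin (TCP) lies on the centre line of the jaws, within the pads' length; the fingertips stand 14 mm ahead of it and the grasp point (between the pads) lies 5 mm behind it; x points along the fingers, y is the direction in which the jaws open and shut, and the axes are right-handed (so a half turn about x gives the same grasp; the last joint's range is limited). The gripper opens to 85 mm and grips with 20 to 120 N. Pads are 22 mm wide; open, the fingers measure 114 mm over their backs; the gripper's body (76 mm by 85 mm) begins 54 mm behind the grasp point. The pads swing forward as they close: fully open they stand 13 mm farther back than shut.
Start: joints at [-1.317, 0.124, 1.65, -0, 1.367, -0.083], TCP at [0.215, -0.613, 0.245] pointing down, gripper open.
Joint ranges: [-2.61, 2.61], [-1.02, 2.33], [0.03, 2.71], [-1.35, 4.49], [0.32, 2.68], [-2.91, 2.91]. Speed limits (rad/s): [2.57, 2.57, 3.14, 3.14, 3.14, 3.14].

### API

Orientations are given as a rotation vector (axis times angle).
In Python, from plant import robot gives the robot as it stands. The module is installed in compiled form; this text tells all that it offers.
- The arm moves only by the tool send_rows, never from a script. Its argument "deltas" is a list of rows, each a list of 3 entries, a list of its own where there are three numbers: the finger opening in mm, from 0 to 85.4, then the shift along the tool's x, y, z in mm, then the turn, a rotation vector about the tool's x, y, z in degrees. A call has 1 to 5 rows; each row shifts and turns the commanded pose from where the row before left it, along the tool's axes as they then stand; what a row does not reach is not made up. A row lasts 1/10 s, in which the tool goes at most 50 mm and 8.59 degrees, less where a joint would pass 70% of its speed; a pose out of reach is approached as far as the arm can. A call with a gripper value outside its range is refused whole. The fingers move at their own pace and stop on an object; "grip_force" is the grip in N (left out, the last holds). Time passes only in rows, so rows that do not move let the fingers close. It gives the time, the measured TCP pose, the force and the opening at its end, in the units of the state.
- robot.observe(): the state, without advancing time (a new reading comes with each control period).
- robot.read_camera(name): name is "side" or "top"; returns a dict with "frame" (400x640x3 uint8, blue, green, red), "z_map" (400x640 float32, m along the optical axis (not along the pixel's ray), 0 where there is no reading), "fx", "fy", "cx", "cy" (pixels), "k1" (the pictures are not rectified: a ray, as slopes to the right and down, at radius r is drawn at 1 + k1 r^2 times it, then the intrinsics apply), "T" (4x4, takes a point from camera to world coordinates). Camera axes: x right, y down, z forward; pixel columns grow to the right and rows downward; lengths in m; the calibration is good to about 2 mm. A picture is of the moment at which its call begins.
- robot.hand_in(): hands the job in, once; it reports no verdict.
Trained networks look in a picture, given as the dict that the camera call returned (one of the last four; its "shot" number tells which), for a name from the list of things; names that differ only in an ending like _2 or _b are one class to them, and where a whole thing is asked for, a point or a joint stands for the part that bears it (a point fixed in the world has none). Each returns a list of dicts, best first, with "conf" (0 to 1); they miss things now and then, are a little off and sometimes report something else, mostly with a low value. They report only what shows in the picture. A call takes as long as a camera call.
- robot.look_for(picture, query): "at" ([x, y, z] in m, in world coordinates, good to about 4 mm: the middle of the surface that is visible of it).
The state is a dict: "time": time; "joint_positions": joint angles; "qvel": joint speeds; "tau": joint torques, N m; "position": TCP position; "orientation": TCP orientation; "wrist_force": force on the tool from outside, world axes, zero at the start; "wrist_torque": the same for the moment, N m; "width": finger opening in m.
Only numpy, scipy, OpenCV 4.12 (cv2) and the standard library are available. Lean on these libraries where they do the work, as an engineer would, in place of code of your own. Each camera call takes 0.05 s, during which the arm holds its last target.

## Working session

There is one attempt and no reset: what is moved stays moved. The work goes in short steps, Python scripts to look and compute and a tool call to move; the robot and the scene stay as the last step left them, time stands still between calls to the robot, and variables do not carry over. Pictures are saved under pics/ and viewed, and the job is handed in when it is done.

Besides the shell and the picture viewer there is one more tool, called after "Request:" in YAML: its name, and indented under it one key for each argument. send_rows: Moves the arm, as the interface text tells. Its arguments: {"type":"object","properties":{"deltas":{"type":"array","items":{"type":"array"}},"grip_force":{"type":"number"}},"required":["deltas"]}

```bash
ls; mkdir -p pics; cat > h.py <<'E'
import numpy as np,cv2
from plant import robot
from scipy.spatial.transform import Rotation as R
def px2w(p,u,v,z=None):
    x=(u-p["cx"])/p["fx"];y=(v-p["cy"])/p["fy"]
    r0=np.hypot(x,y);r=r0
    for _ in range(20): r=r0/(1+p["k1"]*r*r)
    s=r/r0 if r0>0 else 1
    if z is None: z=p["z_map"][int(v),int(u)]
    return (p["T"]@np.array([x*s*z,y*s*z,z,1]))[:3]
def w2px(p,w):
    c=np.linalg.inv(p["T"])@np.append(w,1);x,y=c[:2]/c[2];k=1+p["k1"]*(x*x+y*y)
    return x*k*p["fx"]+p["cx"],y*k*p["fy"]+p["cy"]
def st():
    o=robot.observe();np.set_printoptions(precision=4,suppress=True)
    print(o["time"],np.array(o["position"]),"rv",np.array(o["orientation"]),"F",np.array(o["wrist_force"]),"w",o["width"]);print(R.from_rotvec(o["orientation"]).as_matrix(), np.array(o["joint_positions"]))
    return o
E
python3 - <<'E'
from h import *
st()
for n in("side","top"):
    p=robot.read_camera(n);cv2.imwrite(f"pics/{n}0.png",p["frame"])
    print(n,p["T"],p["fx"],p["k1"])
    for q in["press","hub","knob0","knob1","knob2","post","foot","connector_top","slide","capstan","duster","meter","flux_jar","spares","reel","done_board","driver","handset"]:
        print(q,[(np.round(d["at"],3).tolist(),round(d["conf"],2)) for d in robot.look_for(p,q)][:4])
E
```

```text
pics
0.0 [ 0.2146 -0.6129  0.244 ] rv [ 2.0394  0.3489 -2.0398] F [-0.352   0.6826  0.4542] w 0.08526074109829006
[[-0.0005  0.3305 -0.9438]
 [ 0.002  -0.9438 -0.3305]
 [-1.     -0.0021 -0.0002]] [-1.3166  0.1245  1.6517  0.      1.3675 -0.0826]
side [[-0.7628 -0.4465  0.4676 -0.1529]
 [-0.6466  0.5256 -0.5529  0.8252]
 [ 0.0011 -0.7242 -0.6896  1.2498]
 [ 0.      0.      0.      1.    ]] 453.34867544867166 0.03467200589853715
press [([0.559, -0.153, 0.073], 0.77)]
hub [([0.562, -0.145, 0.074], 0.69), ([0.401, -0.452, 0.004], 0.42)]
knob0 [([0.471, -0.186, 0.212], 0.88), ([0.652, 0.45, 0.04], 0.47)]
knob1 [([0.471, -0.186, 0.212], 0.88), ([0.652, 0.45, 0.04], 0.47)]
knob2 [([0.471, -0.186, 0.212], 0.88), ([0.652, 0.45, 0.04], 0.47)]
post [([0.557, -0.023, 0.066], 0.97), ([0.47, -0.19, 0.211], 0.25)]
foot [([0.578, -0.155, 0.28], 0.88), ([0.758, 0.24, 0.045], 0.4)]
connector_top [([0.575, -0.067, 0.083], 0.64), ([0.76, 0.239, 0.042], 0.63)]
slide [([0.561, -0.023, 0.063], 0.89)]
capstan [([0.472, -0.188, 0.215], 0.66)]
duster [([0.622, -0.44, 0.144], 0.59)]
meter [([0.768, -0.095, 0.0
[... 818 characters left out ...]
.19, 0.2], 0.57)]
post [([0.564, -0.041, 0.067], 0.89), ([0.622, -0.446, 0.171], 0.74)]
foot [([0.571, -0.166, 0.328], 0.45)]
connector_top []
slide [([0.564, -0.041, 0.068], 0.62)]
capstan [([0.348, -0.459, 0.008], 0.72), ([0.476, -0.194, 0.203], 0.68)]
duster [([0.624, -0.445, 0.173], 0.84)]
meter [([0.778, -0.109, 0.033], 0.56)]
flux_jar [([0.761, 0.232, 0.054], 0.46), ([0.565, -0.042, 0.064], 0.31)]
spares [([0.319, 0.288, 0.004], 0.73), ([0.475, -0.196, 0.205], 0.55)]
reel [([0.469, 0.481, 0.017], 0.38)]
done_board [([0.467, 0.48, 0.021], 0.86)]
driver [([0.468, -0.442, 0.025], 0.71), ([0.318, 0.287, 0.003], 0.35)]
handset [([0.343, -0.456, 0.009], 0.93), ([0.475, -0.191, 0.206], 0.35)]
```

View pics/side0.png

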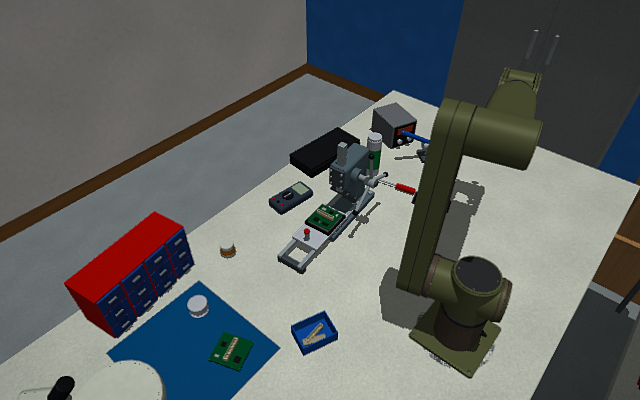

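View pics/top0.png

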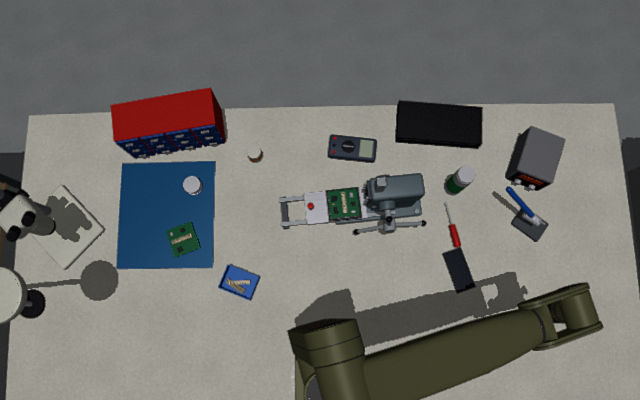

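The press stands mid-bench with its front towards world +y (left in the top view) and its capstan facing the robot. The red post shows at about (311,206) in the top view. I'll zoom in.

```bash
python3 - <<'E'
from h import *
p=robot.read_camera("top");f=p["frame"]
cv2.imwrite("pics/topz.png",cv2.resize(f[160:250,270:440],None,fx=4.5,fy=4.5,interpolation=cv2.INTER_CUBIC))
q=robot.read_camera("side");f=q["frame"]
cv2.imwrite("pics/sidez.png",cv2.resize(f[120:280,265:425],None,fx=3.7,fy=3.7,interpolation=cv2.INTER_CUBIC))
# rails/head points
def cloud(p):
    v,u=np.mgrid[0:400,0:640];z=p["z_map"];m=z>0
    pts=cv2.undistortPoints(np.stack([u,v],-1).reshape(-1,1,2).astype(np.float32),np.array([[p["fx"],0,p["cx"]],[0,p["fy"],p["cy"]],[0,0,1]]),np.array([p["k1"],0,0,0,0.])).reshape(400,640,2)
    P=np.dstack([pts*z[...,None],z])
    W=P@p["T"][:3,:3].T+p["T"][:3,3];W[~m]=np.nan
    return W
for n,pp in(("top",p),("side",q)):
    W=cloud(pp);f=pp["frame"].astype(int)
    reg=(W[...,0]>.4)&(W[...,0]<.68)&(W[...,1]>-.4)&(W[...,1]<.15)
    red=reg&(f[...,2]>140)&(f[...,1]<70)&(f[...,0]<70)
    print(n,"red cap",np.nanmean(W[red],0),red.sum(),np.ptp(W[red],axis=0) if red.any() else 0)
    head=reg&(W[...,2]>.235)&(W[...,2]<.265)
    c=W[head];print("head",len(c),np.percentile(c,[2,50,98],axis=0))
    r=cv2.minAreaRect(c[:,:2].astype(np.float32)*1000);print(r)
    rail=reg&(W[...,2]>.03)&(W[...,2]<.05)&(W[...,1]>-.02)
    c=W[rail];print("rail",len(c),cv2.minAreaRect(c[:,:2].astype(np.float32)*1000))
    spk=reg&(W[...,0]<.492)&(W[...,2]>.06);c=W[spk];print("spk",len(c),np.percentile(c,[1,50,99],axis=0))
    dark=spk&(f.sum(-1)<150);print("dark pts");
    v,u=np.nonzero(dark);[print(u[i],v[i],W[v[i],u[i]]) for i in range(0,len(u),max(1,len(u)//30))]
E
```

```text
top red cap [0.56066282 0.0415714  0.10094303] 12 [0.00703429 0.01324535 0.01137281]
head 1244 [[ 0.53620907 -0.30066796  0.23738346]
 [ 0.580314   -0.22505484  0.25377356]
 [ 0.6230336  -0.13460493  0.26144675]]
((580.7763061523438, -221.00709533691406), (150.84848022460938, 178.34640502929688), 36.1892204284668)
rail 453 ((561.9197387695312, 63.613380432128906), (109.08964538574219, 170.15809631347656), 5.656483173370361)
spk 428 [[ 0.45339849 -0.31791393  0.13690088]
 [ 0.47440164 -0.19206747  0.19820147]
 [ 0.48962728 -0.09814898  0.34137126]]
dark pts
388 216 [ 0.48357876 -0.18213303  0.33393404]
386 217 [ 0.4813908  -0.17681024  0.33064441]
389 217 [ 0.47997747 -0.18423801  0.33816088]
386 218 [ 0.47792983 -0.17619232  0.3343885 ]
389 218 [ 0.47613135 -0.18325733  0.34436564]
385 219 [ 0.47566852 -0.17367603  0.33114516]
388 219 [ 0.4735143  -0.18046178  0.34345375]
391 219 [ 0.47441823 -0.18978824  0.33674874]
386 220 [ 0.47237955 -0.17604919  0.33356795]
389 220 [ 0.4714164  -0.18380182  0.33853397]
383 221 [ 0.48833019 -0.18233315  0.21501326]
387 221 [ 0.46914755 -0.1784498
[... 2773 characters left out ...]
.21150556]
376 185 [ 0.45462756 -0.20208826  0.20450215]
370 186 [ 0.4665862  -0.18300279  0.20593406]
375 186 [ 0.45383837 -0.19486178  0.20522985]
354 210 [ 0.47298134 -0.10560152  0.14355875]
354 211 [ 0.47092708 -0.10302501  0.14195396]
356 211 [ 0.46482016 -0.10624502  0.14345049]
353 212 [ 0.47284615 -0.10019062  0.13797742]
355 212 [ 0.4637514  -0.09895728  0.14481607]
357 212 [ 0.46072232 -0.10678207  0.14080997]
354 213 [ 0.46624522 -0.09701538  0.13979844]
356 213 [ 0.4592117  -0.09880326  0.14300947]
353 214 [ 0.46812489 -0.09413837  0.13588011]
355 214 [ 0.46545139 -0.10250001  0.13119276]
357 214 [ 0.46010218 -0.10689739  0.13130751]
355 215 [ 0.46442679 -0.1014631   0.12772703]
```

View pics/topz.png

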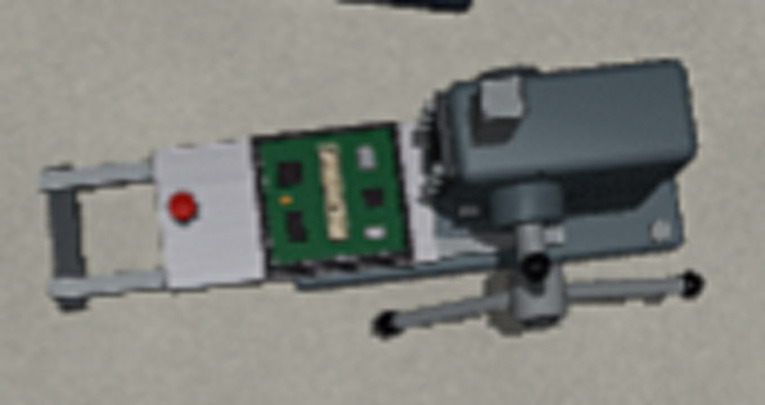

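View pics/sidez.png

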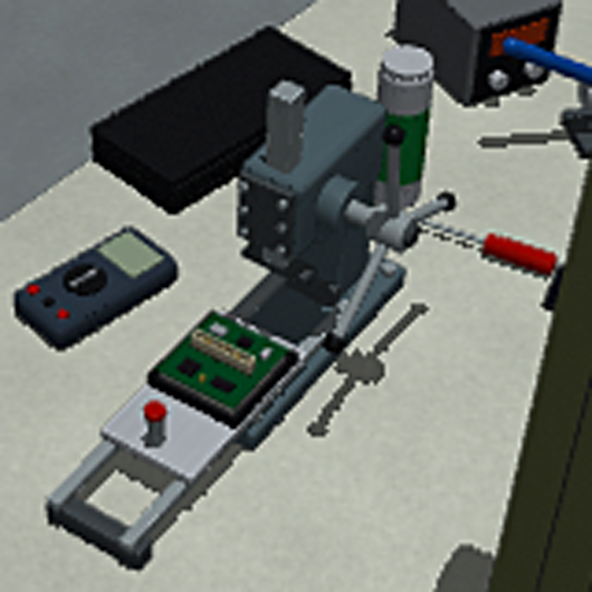

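The capstan's three knobs show at about (354,231), (388,219) and (423,223) in the top view. I'll fit the hub, angle and yaw.

```bash
cat > fit.py <<'E'
from h import *
from scipy.optimize import least_squares
def cloud(p):
    v,u=np.mgrid[0:400,0:640];z=p["z_map"];m=z>0
    pts=cv2.undistortPoints(np.stack([u,v],-1).reshape(-1,1,2).astype(np.float32),np.array([[p["fx"],0,p["cx"]],[0,p["fy"],p["cy"]],[0,0,1]]),np.array([p["k1"],0,0,0,0.])).reshape(400,640,2)
    P=np.dstack([pts*z[...,None],z]);W=P@p["T"][:3,:3].T+p["T"][:3,3];W[~m]=np.nan
    return W
def axes(psi): return np.array([np.sin(psi),-np.cos(psi),0]),np.array([np.cos(psi),np.sin(psi),0])
def knobs(H,phi,psi,r=.122):
    xp,yp=axes(psi);return [H+r*(-xp*np.cos(phi-k*2*np.pi/3)-np.array([0,0,1])*np.sin(phi-k*2*np.pi/3)) for k in range(3)]
def pts(frames,lo=(.44,-.345,.07),hi=(.505,-.06,.35)):
    out=[]
    for p in frames:
        W=cloud(p);f=p["frame"].sum(-1)
        m=(W>np.array(lo)).all(-1)&(W<np.array(hi)).all(-1)&(f<150);out.append(W[m])
    return out
E
python3 - <<'E'
from fit import *
t=robot.read_camera("top");s=robot.read_camera("side")
P=pts([t,s])
for use in ([0],[1],[0,1]):
    A=np.vstack([P[i] for i in use]);x0=np.array([.474,-.199,.212,.64,.1])
    for it in range(4):
        K=np.array(knobs(x0[:3],x0[3],x0[4]));d=np.linalg.norm(A[:,None]-K[None],axis=2);sel=np.abs(d.min(1)-.010)<(.012 if it<2 else .006);B=A[sel];i=d.argmin(1)[sel]
        def f(x):
            K=np.array(knobs(x[:3],x[3],x[4]));return np.r_[np.linalg.norm(B-K[i],axis=1)-.01,(x[2]-.21)/.002*.001,(x[4]-.1)/.02*.002]
        x0=least_squares(f,x0,loss='soft_l1',f_scale=.002).x
    print(use,len(B),np.bincount(i),x0,np.degrees(x0[3:]))
# board/connector/foot in images
for n,p in(("t",t),("s",s)):
    for q in("post","foot","connector_top"): print(n,q,[(np.round(d["at"],4),round(d["conf"],2)) for d in robot.look_for(p,q)][:2])
    W=cloud(p);f=p["frame"].astype(int)
    cream=(W[...,1]>-.09)&(W[...,1]<-.02)&(W[...,0]>.5)&(W[...,0]<.63)&(f[...,2]>170)&(f[...,0]<190)&(f[...,1]>140)&(W[...,2]>.06)
    print("cream",cream.sum(),np.nanmedian(W[cream],0),np.nanpercentile(W[cream],[5,95],axis=0))
    dk=(W[...,1]>-.22)&(W[...,1]<-.09)&(W[...,0]>.5)&(W[...,0]<.63)&(W[...,2]>.1)&(W[...,2]<.165)
    print("below head",dk.sum(),np.percentile(W[dk],[5,50,95],axis=0) if dk.any() else 0)
E
```

```text
[0] 70 [17 37 16] [ 0.47815502 -0.20029544  0.2103607   0.66219063  0.10696009] [37.94072816  6.12836196]
[1] 62 [23 28 11] [ 0.47772704 -0.20125684  0.21012345  0.65891775  0.09238546] [37.75320635  5.29329721]
[0, 1] 133 [40 65 28] [ 0.47793929 -0.20078737  0.21040286  0.66118196  0.09864237] [37.88293592  5.65179144]
t post [(array([ 0.5623, -0.0433,  0.067 ]), 0.86), (array([0.6548, 0.4497, 0.0374]), 0.17)]
t foot [(array([ 0.573 , -0.1668,  0.3303]), 0.71)]
t connector_top [(array([ 0.5707, -0.0693,  0.0811]), 0.47)]
cream 8 [ 0.55935649 -0.07116036  0.08033882] [[ 0.54624769 -0.07483035  0.07492106]
 [ 0.60218526 -0.06716289  0.08255206]]
below head 22 [[ 0.54420865 -0.17534351  0.12833675]
 [ 0.54870421 -0.16728437  0.1326989 ]
 [ 0.55445838 -0.15903071  0.13699049]]
s post [(array([ 0.559 , -0.0241,  0.0654]), 0.82)]
s foot [(array([ 0.5764, -0.1581,  0.2794]), 0.54)]
s connector_top [(array([ 0.5752, -0.0649,  0.0847]), 0.41)]
cream 0 [nan nan nan] [nan nan nan]
below head 118 [[ 0.54645748 -0.21256871  0.1257942 ]
 [ 0.57064845 -0.15961568  0.13272014]
 [ 0.61436116 -0.15298668  0.14534189]]
  return np.nanmean(a, axis, out=out, keepdims=keepdims)
  return np.nanmean(a, axis, out=out, keepdims=keepdims)
```

Request:
send_rows:
  deltas:
    - [0,[-30,0,30],[7,0,0]]
    - [0,[-30,0,40],[6.6,0,0]]
  grip_force: 40

```text
time: 2.6
position: [0.148, -0.6312, 0.3044]
orientation: [2.173, 0.11, -2.173]
wrist_force: [0.2, -1.2, 1.1]
width: 0.0591
```

Request:
send_rows:
  deltas:
    - [0,[0,-40,-22],[0,0,0]]
    - [0,[0,-40,-22],[0,0,0]]
    - [0,[0,-40,-22],[0,0,0]]
    - [0,[0,-40,-22],[0,0,0]]
    - [0,[0,-40,-22],[0,0,0]]

```text
time: 3.1
position: [0.2373, -0.4203, 0.3054]
orientation: [2.171, 0.107, -2.17]
wrist_force: [1.4, 0.5, 1.4]
width: 0.0001
```

Request:
send_rows:
  deltas:
    - [0,[0,-40,-22],[0,0,0]]
    - [0,[0,-40,-22],[0,0,0]]
    - [0,[0,-40,-22],[0,0,0]]
    - [0,[0,-42,-17],[0,0,0]]
    - [0,[0,-42,-17],[0,0,0]]

```text
time: 3.6
position: [0.3164, -0.2074, 0.3056]
orientation: [2.171, 0.107, -2.169]
wrist_force: [0.6, -0.1, -0.7]
width: 0.0001
```

Request:
send_rows:
  deltas:
    - [0,[0,-42,-17],[0,0,0]]
    - [0,[0,-42,-17],[0,0,0]]
    - [0,[0,-42,-17],[0,0,0]]
    - [0,[0,-42,-17],[0,0,0]]
    - [0,[0,0,0],[0,0,0]]

```text
time: 4.1
position: [0.3677, -0.0305, 0.3056]
orientation: [2.167, 0.12, -2.165]
wrist_force: [-1.0, 0.3, -0.8]
width: -0.0001
```

Request:
send_rows:
  deltas:
    - [0,[0,-21,-40],[0,0,0]]
    - [0,[0,-21,-40],[0,0,0]]
    - [0,[0,-21,-40],[0,0,0]]
    - [0,[0,-21,-40],[0,0,0]]
    - [0,[0,-21,-41],[0,0,0]]

```text
time: 4.6
position: [0.5583, 0.0895, 0.3053]
orientation: [2.171, 0.107, -2.17]
wrist_force: [0.0, -0.6, -0.1]
width: -0.0001
```

Request:
send_rows:
  deltas:
    - [0,[45,0,0],[0,0,0]]
    - [0,[45,0,0],[0,0,0]]
    - [0,[45,0,0],[0,0,0]]
    - [0,[0,0,0],[0,0,0]]

```text
time: 5.0
position: [0.5521, 0.0881, 0.1624]
orientation: [2.154, 0.107, -2.187]
wrist_force: [-0.4, -0.0, -1.6]
width: -0.0001
```

```bash
python3 - <<'E'
from h import *
st()
s=robot.read_camera("side");f=s["frame"]
cv2.imwrite("pics/s1.png",cv2.resize(f[100:300,225:435],None,fx=3,fy=3,interpolation=cv2.INTER_CUBIC))
E
```

```text
5.0 [0.5521 0.0881 0.1624] rv [ 2.1544  0.1067 -2.1867] F [-0.4001 -0.0222 -1.592 ] w -9.252328453557592e-05
[[-0.0148  0.0985 -0.995 ]
 [-0.0012 -0.9951 -0.0985]
 [-0.9999 -0.0003  0.0148]] [ 0.0623 -0.0007  1.9244 -0.0003  1.2326  1.5345]
```

View pics/s1.png

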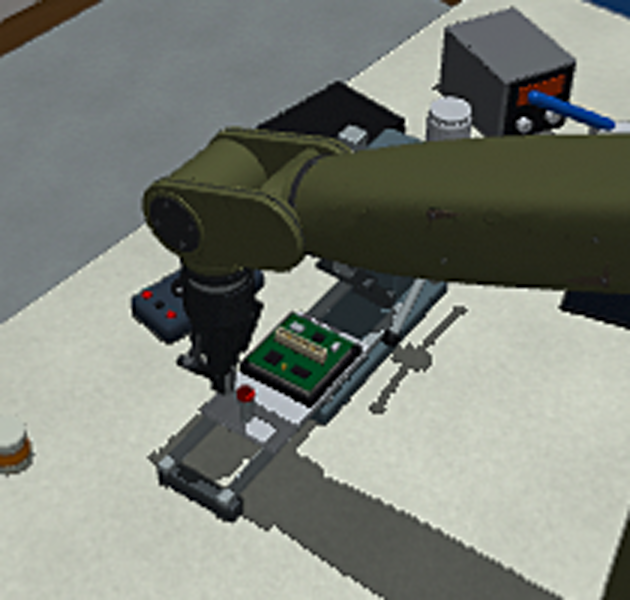

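The closed fingers hang in front of the red post, which shows at (245,395) in the crop. The post side is clear, so I'll go down and push.

Request:
send_rows:
  deltas:
    - [0,[37,0,-3],[0,0,0]]
    - [0,[37,0,-3],[0,0,0]]
    - [0,[0,0,0],[0,0,0]]

```text
time: 5.35
position: [0.5614, 0.0892, 0.0946]
orientation: [2.165, 0.107, -2.176]
wrist_force: [-0.6, 0.8, -0.3]
width: -0.0
```

Request:
send_rows:
  deltas:
    - [0,[0,20,0],[0,0,0]]
    - [0,[0,20,0],[0,0,0]]
    - [0,[0,20,0],[0,0,0]]
    - [0,[0,20,0],[0,0,0]]

```text
time: 5.75
position: [0.5723, 0.0101, 0.1003]
orientation: [2.176, 0.109, -2.167]
wrist_force: [-0.8, 4.4, -3.3]
width: -0.0
```

Request:
send_rows:
  deltas:
    - [0,[6,10,5],[0,0,0]]
    - [0,[0,10,0],[0,0,0]]
    - [0,[0,6,0],[0,0,0]]

```text
time: 6.05
position: [0.5695, -0.0166, 0.0925]
orientation: [2.174, 0.107, -2.167]
wrist_force: [0.0, 3.1, 2.6]
width: -0.0002
```

```bash
python3 - <<'E'
from h import *
st()
s=robot.read_camera("top");f=s["frame"]
cv2.imwrite("pics/t2.png",cv2.resize(f[150:250,270:440],None,fx=4.5,fy=4.5,interpolation=cv2.INTER_CUBIC))
E
```

```text
6.05 [ 0.5695 -0.0166  0.0925] rv [ 2.1741  0.1074 -2.1672] F [0.0127 3.1275 2.5673] w -0.0001570946741271795
[[ 0.0032  0.0988 -0.9951]
 [ 0.0001 -0.9951 -0.0988]
 [-1.      0.0002 -0.0032]] [-0.1236  0.0919  1.9569  0.0006  1.0897  1.348 ]
```

View pics/t2.png

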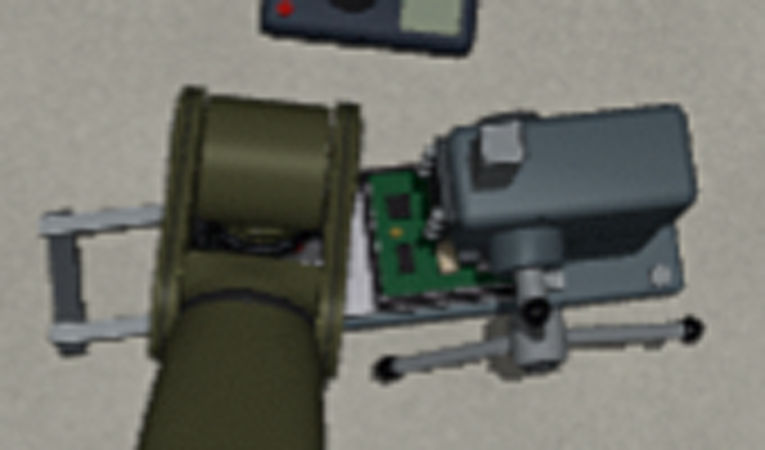

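The slide has moved in: the board's left edge is now at (370,240) and the connector is going under the head. I'll keep pushing in small steps until the force rises.

Request:
send_rows:
  deltas:
    - [0,[0,5,0],[0,0,0]]
    - [0,[0,4,0],[0,0,0]]
    - [0,[0,0,0],[0,0,0]]

```text
time: 6.4
position: [0.5692, -0.0255, 0.0902]
orientation: [2.169, 0.107, -2.17]
wrist_force: [-0.8, 0.0, 0.1]
width: -0.0
```

Request:
send_rows:
  deltas:
    - [0,[0,3,0],[0,0,0]]
    - [0,[0,3,0],[0,0,0]]
    - [0,[0,0,0],[0,0,0]]

```text
time: 6.7
position: [0.5696, -0.0311, 0.0901]
orientation: [2.17, 0.108, -2.171]
wrist_force: [-0.5, 3.6, 0.9]
width: 0.0002
```

Request:
send_rows:
  deltas:
    - [0,[0,2,0],[0,0,0]]
    - [0,[0,2,0],[0,0,0]]
    - [0,[0,0,0],[0,0,0]]

```text
time: 7.0
position: [0.5696, -0.0315, 0.0901]
orientation: [2.173, 0.115, -2.176]
wrist_force: [-1.0, 16.4, 4.1]
width: -0.0
```

The force rose to 16 N with no further travel, so the slide is home. Backing off and rising, then tilting the tool 20° towards the press.

Request:
send_rows:
  deltas:
    - [0,[0,0,0],[0,0,0]]
    - [0,[0,-6,0],[0,0,0]]
    - [0,[0,-12,0],[0,0,0]]
    - [0,[-40,0,0],[0,0,0]]
    - [0,[-45,0,0],[0,0,0]]

```text
time: 7.5
position: [0.5663, -0.0166, 0.1733]
orientation: [2.163, 0.109, -2.177]
wrist_force: [1.1, 0.2, 0.7]
width: -0.0002
```

Request:
send_rows:
  deltas:
    - [0,[-45,0,0],[0,0,0]]
    - [0,[-45,0,10],[0,0,0]]
    - [0,[-45,0,30],[0,6.5,0]]
    - [0,[-35,0,30],[0,6.5,0]]
    - [0,[-35,0,30],[0,7,0]]

```text
time: 8.0
position: [0.46, -0.0279, 0.3684]
orientation: [2.529, 0.125, -1.758]
wrist_force: [-0.9, -0.8, 2.2]
width: 0.0002
```

```bash
cat >> h.py <<'E'
H=np.array([.478,-.2008,.2104]);PSI=.0986
XP=np.array([np.sin(PSI),-np.cos(PSI),0]);YP=np.array([np.cos(PSI),np.sin(PSI),0]);UP=np.array([0,0,1.])
B=np.stack([-XP,UP,-YP])   # rows: front, up, toward robot
def cap():
    o=st();Rm=R.from_rotvec(o["orientation"]).as_matrix()
    print("TCP f,u,b mm",1e3*B@(np.array(o["position"])-H)," tip",1e3*B@(np.array(o["position"])+.014*Rm[:,0]-H)," force f,u,b",B@np.array(o["wrist_force"]))
    return o,Rm
def go(tip):
    o,Rm=cap();t=H+B.T@(np.array(tip)/1e3)-.014*Rm[:,0];print("delta tool mm",1e3*Rm.T@(t-np.array(o["position"])))
E
python3 - <<'E'
from h import *
go((-35,140,-2));go((-35,75,-2))
s=robot.read_camera("side");f=s["frame"]
cv2.imwrite("pics/s3.png",cv2.resize(f[80:290,225:435],None,fx=2.8,fy=2.8,interpolation=cv2.INTER_CUBIC))
s=robot.read_camera("top");f=s["frame"]
cv2.imwrite("pics/t3.png",cv2.resize(f[150:250,270:440],None,fx=4.5,fy=4.5,interpolation=cv2.INTER_CUBIC))
E
```

```text
8.0 [ 0.46   -0.0279  0.3684] rv [ 2.5289  0.1247 -1.7582] F [-0.9125 -0.7637  2.1763] w 0.0001711142188990963
[[ 0.3466  0.1    -0.9327]
 [ 0.0327 -0.995  -0.0945]
 [-0.9374  0.0023 -0.3482]] [-0.2432 -0.578   2.0612  0.1191  1.323   1.2174]
TCP f,u,b mm [173.855  157.9588   0.8683]  tip [173.8322 144.8348  -4.0061]  force f,u,b [-0.6702  2.1763  0.9832]
delta tool mm [  4.1739 208.8172   4.0317]
8.0 [ 0.46   -0.0279  0.3684] rv [ 2.5289  0.1247 -1.7582] F [-0.9125 -0.7637  2.1763] w 0.0001711142188990963
[[ 0.3466  0.1    -0.9327]
 [ 0.0327 -0.995  -0.0945]
 [-0.9374  0.0023 -0.3482]] [-0.2432 -0.578   2.0612  0.1191  1.323   1.2174]
TCP f,u,b mm [173.855  157.9588   0.8683]  tip [173.8322 144.8348  -4.0061]  force f,u,b [-0.6702  2.1763  0.9832]
delta tool mm [ 65.1069 208.6672  26.6624]
```

View pics/s3.png

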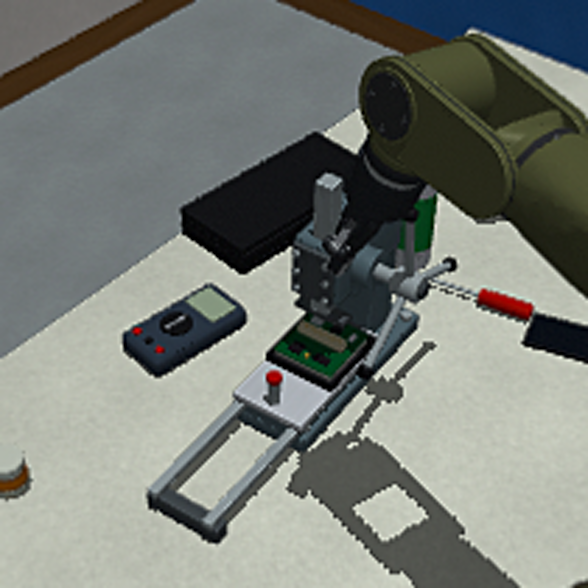

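View pics/t3.png

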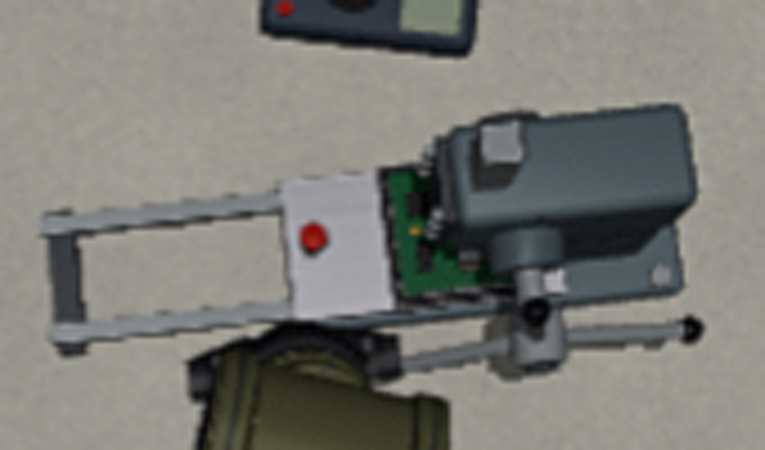

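Request:
send_rows:
  deltas:
    - [0,[-8,40,-2],[0,0,0]]
    - [0,[0,42,0],[0,0,0]]
    - [0,[0,42,0],[0,0,0]]
    - [0,[0,42,0],[0,0,0]]
    - [0,[0,43,0],[0,0,0]]

```text
time: 8.6
position: [0.4802, -0.2378, 0.3726]
orientation: [2.524, 0.125, -1.771]
wrist_force: [0.3, 0.4, -0.1]
width: -0.0001
```

```bash
python3 - <<'E'
from h import *
go((-35,75,-2))
from fit import *
t=robot.read_camera("top");W=cloud(t);f=t["frame"].astype(int)
m=(W[...,2]>.08)&(W[...,2]<.11)&(f[...,2]>140)&(f[...,1]<70)&(W[...,0]>.45)&(W[...,0]<.65)&(W[...,1]<.1)&(W[...,1]>-.15)
c=np.nanmean(W[m],0);print(c,B@(c-H)*1e3,m.sum())
E
```

```text
8.6 [ 0.4802 -0.2378  0.3726] rv [ 2.5237  0.1254 -1.7708] F [ 0.2976  0.3879 -0.0971] w -9.870777982130668e-05
[[ 0.3385  0.0986 -0.9358]
 [ 0.0342 -0.9951 -0.0925]
 [-0.9404 -0.0007 -0.3402]] [-0.6783 -0.3473  1.898   0.2478  1.3458  0.7682]
TCP f,u,b mm [-37.0722 162.2109   1.4572]  tip [-37.0615 149.046   -3.3057]  force f,u,b [ 0.3567 -0.0971 -0.3344]
delta tool mm [69.1866 -2.0065 26.4189]
[ 0.5694 -0.0552  0.1008] [ 135.9297 -109.6101 -105.2934] 10
```

Request:
send_rows:
  deltas:
    - [0,[23,0,8.5],[0,0,0]]
    - [0,[23,0,9],[0,0,0]]
    - [0,[23,0,9],[0,0,0]]
    - [0,[0,-10,0],[0,0,0]]
    - [0,[0,0,0],[0,0,0]]

```text
time: 9.15
position: [0.4779, -0.225, 0.2991]
orientation: [2.524, 0.128, -1.77]
wrist_force: [0.3, -0.3, -0.3]
width: 0.0002
```

Request:
send_rows:
  deltas:
    - [0,[0,-6,0],[0,0,0]]
    - [0,[0,-4,0],[0,0,0]]
    - [0,[0,-4,0],[0,0,0]]

```text
time: 9.45
position: [0.477, -0.212, 0.3017]
orientation: [2.525, 0.124, -1.764]
wrist_force: [-0.7, -1.2, 0.0]
width: 0.0
```

```bash
python3 - <<'E'
from h import *
cap()
s=robot.read_camera("side");f=s["frame"]
cv2.imwrite("pics/s4.png",cv2.resize(f[100:240,300:440],None,fx=4,fy=4,interpolation=cv2.INTER_CUBIC))
E
```

```text
9.45 [ 0.477  -0.212   0.3017] rv [ 2.5252  0.1243 -1.7644] F [-0.6599 -1.1706  0.0428] w 2.936421307484693e-05
[[ 0.3423  0.0995 -0.9343]
 [ 0.0325 -0.995  -0.0941]
 [-0.939   0.0019 -0.3438]] [-0.6378 -0.3713  2.0324  0.2469  1.2245  0.7789]
TCP f,u,b mm [-11.058   91.2633   2.0516]  tip [-11.0776  78.1168  -2.762 ]  force f,u,b [-1.1     0.0428  0.7719]
```

View pics/s4.png

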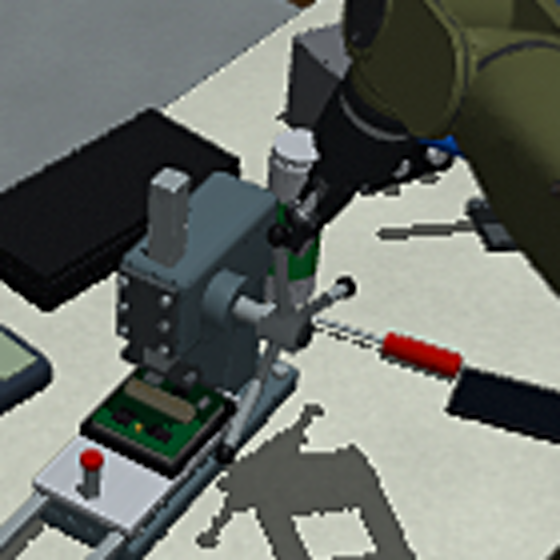

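```bash
cat > traj.py <<'E'
import numpy as np
def tip(th,r,side): # th deg; pusher on growth side; side: -1 front corner (th<0), +1 column corner
    t=np.radians(th);c=np.array([np.cos(t),-np.sin(t)])*r-6*np.array([-np.sin(t),-np.cos(t)])
    return np.array([c[0]+14.3*side,c[1]])
S=[(-82,78,-1)]+[(a,78+(a+82)*.1,-1) for a in range(-74,-9,8)]
P=[tip(*s) for s in S]
P+= [tip(a,62+a*.5,1) for a in (0,8,16,24,32,40)]
if __name__=="__main__":
    A=[s[0] for s in S]+[0,8,16,24,32,40]
    for i in range(1,len(P)):
        d=P[i]-P[i-1];print(A[i],P[i].round(1),"x %.1f y %.1f z %.1f"%(-.94*d[1],-d[0],-.34*d[1]))
E
python3 traj.py
```

```text
-74 [ 1.7 77.4] x 0.6 y -11.0 z 0.2
-66 [12.6 75.2] x 2.1 y -10.9 z 0.8
-58 [23.2 71.4] x 3.6 y -10.6 z 1.3
-50 [33.3 66.1] x 5.0 y -10.1 z 1.8
-42 [42.6 59.3] x 6.3 y -9.3 z 2.3
-34 [51.  51.3] x 7.6 y -8.4 z 2.7
-26 [58.2 42. ] x 8.7 y -7.2 z 3.1
-18 [64.1 31.8] x 9.6 y -5.9 z 3.5
-10 [68.6 20.7] x 10.4 y -4.4 z 3.8
0 [76.3  6. ] x 13.8 y -7.7 z 5.0
8 [80.5 -3.2] x 8.7 y -4.2 z 3.1
16 [ 83.2 -13.5] x 9.7 y -2.7 z 3.5
24 [ 84.3 -24.6] x 10.4 y -1.1 z 3.8
32 [ 83.6 -36.2] x 10.9 y 0.7 z 4.0
40 [ 81.  -48.1] x 11.2 y 2.7 z 4.0
```

Request:
send_rows:
  deltas:
    - [0,[0.5,-11,0],[0,0,0]]
    - [0,[2,-11,1],[0,0,0]]
    - [0,[3.5,-10.5,1],[0,0,0]]
    - [0,[5,-10,2],[0,0,0]]

```text
time: 9.9
position: [0.4724, -0.1689, 0.2883]
orientation: [2.525, 0.125, -1.766]
wrist_force: [0.9, -0.7, 1.5]
width: -0.0001
```

```bash
python3 - <<'E'
from h import *
cap()
s=robot.read_camera("side");f=s["frame"]
cv2.imwrite("pics/s5.png",cv2.resize(f[100:240,300:440],None,fx=4,fy=4,interpolation=cv2.INTER_CUBIC))
E
```

```text
9.9 [ 0.4724 -0.1689  0.2883] rv [ 2.5249  0.1253 -1.7662] F [ 0.9056 -0.6597  1.4778] w -0.00012014097354886071
[[ 0.3412  0.0995 -0.9347]
 [ 0.0335 -0.995  -0.0937]
 [-0.9394  0.0007 -0.3429]] [-0.5615 -0.4267  2.0937  0.227   1.2026  0.8566]
TCP f,u,b mm [32.2503 77.9039  2.4381]  tip [32.2463 64.7525 -2.3619]  force f,u,b [-0.7456  1.4778 -0.8362]
```

View pics/s5.png

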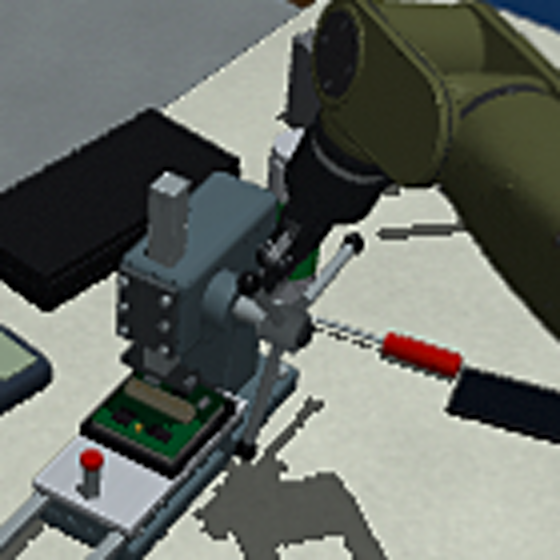

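The capstan turns as planned: the front knob has swung to (248,450) and the rear one to (353,242). Continuing.

Request:
send_rows:
  deltas:
    - [0,[6.5,-9.5,2],[0,0,0]]
    - [0,[7.5,-8.5,3],[0,0,0]]
    - [0,[8.5,-7,3],[0,0,0]]
    - [0,[9.5,-6,3.5],[0,0,0]]
    - [0,[10.5,-4.5,4],[0,0,0]]

```text
time: 10.45
position: [0.4687, -0.134, 0.2421]
orientation: [2.525, 0.126, -1.768]
wrist_force: [0.8, -1.2, 0.8]
width: 0.0004
```

Request:
send_rows:
  deltas:
    - [0,[13.5,-7.5,5],[0,0,0]]
    - [0,[9,-4,3],[0,0,0]]
    - [0,[9.5,-3,3.5],[0,0,0]]
    - [0,[10,-1,4],[0,0,0]]

```text
time: 10.85
position: [0.4671, -0.1188, 0.1975]
orientation: [2.525, 0.126, -1.767]
wrist_force: [-0.1, -0.3, 1.4]
width: -0.0
```

```bash
python3 - <<'E'
from h import *
cap()
s=robot.read_camera("side");f=s["frame"]
cv2.imwrite("pics/s6.png",cv2.resize(f[100:240,300:440],None,fx=4,fy=4,interpolation=cv2.INTER_CUBIC))
E
```

```text
10.85 [ 0.4671 -0.1188  0.1975] rv [ 2.5247  0.1262 -1.7674] F [-0.0757 -0.3106  1.4072] w -4.4419114344614434e-05
[[ 0.3405  0.0997 -0.9349]
 [ 0.0342 -0.995  -0.0936]
 [-0.9396 -0.0001 -0.3422]] [-0.4605 -0.4301  2.2482  0.2133  1.0344  0.9279]
TCP f,u,b mm [ 82.7102 -12.8902   2.7463]  tip [ 82.7177 -26.0448  -2.0451]  force f,u,b [-0.3017  1.4072  0.1059]
```

View pics/s6.png

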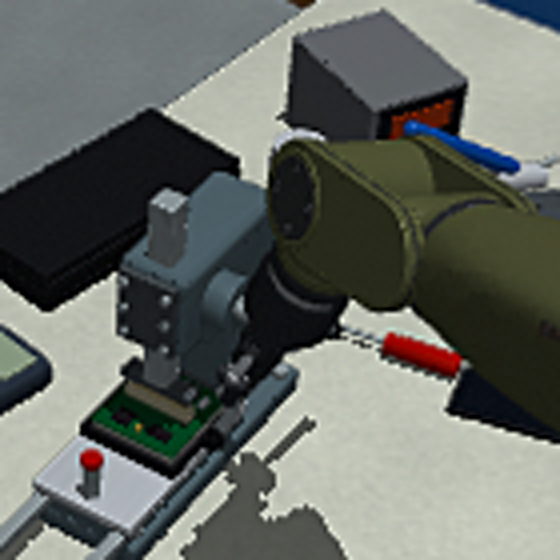

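Request:
send_rows:
  deltas:
    - [0,[11,0.5,4],[0,0,0]]
    - [0,[8,2,3],[0,0,0]]
    - [0,[0,0,0],[0,0,0]]

```text
time: 11.2
position: [0.4663, -0.1215, 0.1758]
orientation: [2.523, 0.127, -1.773]
wrist_force: [-0.6, -0.6, -0.7]
width: 0.0001
```

```bash
python3 - <<'E'
from h import *
cap()
t=robot.read_camera("top");f=t["frame"]
cv2.imwrite("pics/t6.png",cv2.resize(f[150:250,270:440],None,fx=4.5,fy=4.5,interpolation=cv2.INTER_CUBIC))
E
```

```text
11.2 [ 0.4663 -0.1215  0.1758] rv [ 2.5233  0.1268 -1.7725] F [-0.633  -0.601  -0.6937] w 8.86119472363642e-05
[[ 0.3374  0.0989 -0.9361]
 [ 0.0353 -0.9951 -0.0924]
 [-0.9407 -0.0019 -0.3393]] [-0.4672 -0.4057  2.2684  0.2205  0.9956  0.911 ]
TCP f,u,b mm [ 80.1108 -34.5733   3.8212]  tip [ 80.1381 -47.743   -0.9283]  force f,u,b [-0.5358 -0.6937  0.6891]
```

View pics/t6.png

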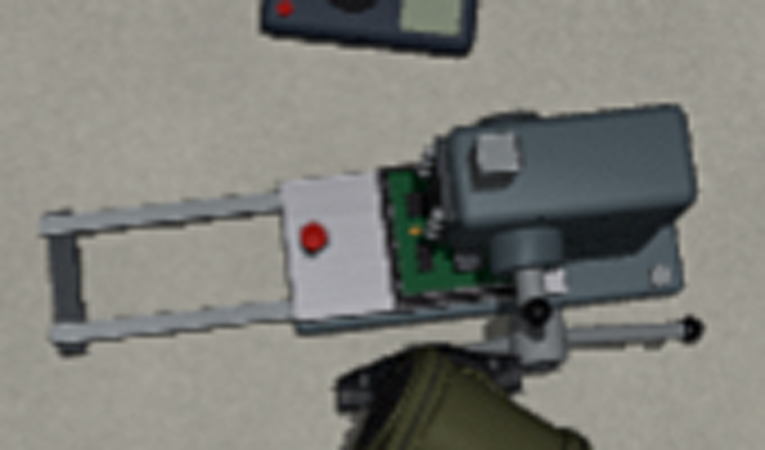

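Request:
send_rows:
  deltas:
    - [0,[-36,-15,-13],[0,0,0]]
    - [0,[-38,-15,-14],[0,0,0]]
    - [0,[-38,0,-14],[0,0,0]]
    - [0,[-38,0,-14],[0,0,0]]
    - [0,[-38,0,-14],[0,0,0]]

```text
time: 11.75
position: [0.4646, -0.0915, 0.3805]
orientation: [2.525, 0.125, -1.766]
wrist_force: [1.0, 0.1, -1.0]
width: -0.0003
```

Request:
send_rows:
  deltas:
    - [0,[0,36,0],[0,0,0]]
    - [0,[0,36,0],[0,0,0]]
    - [0,[0,36,0],[0,0,0]]
    - [0,[0,37,0],[0,0,0]]
    - [0,[0,0,0],[0,0,0]]

```text
time: 12.25
position: [0.4791, -0.2395, 0.3777]
orientation: [2.526, 0.12, -1.771]
wrist_force: [-0.3, -0.4, 0.1]
width: -0.0002
```

```bash
python3 - <<'E'
from fit import *
from h import *
go((-35,75,-2))
t=robot.read_camera("top");s=robot.read_camera("side")
f=s["frame"];cv2.imwrite("pics/s7.png",cv2.resize(f[100:240,300:440],None,fx=4,fy=4,interpolation=cv2.INTER_CUBIC))
A=np.vstack(pts([t,s]));x0=np.array([.478,-.2008,.2104,np.radians(40),.0986])
for it in range(4):
    K=np.array(knobs(x0[:3],x0[3],x0[4]));d=np.linalg.norm(A[:,None]-K[None],axis=2);sel=np.abs(d.min(1)-.010)<(.012 if it<2 else .006);Bb=A[sel];i=d.argmin(1)[sel]
    def fn(x):
        K=np.array(knobs(x0[:3],x[0],x0[4]));return np.linalg.norm(Bb-K[i],axis=1)-.01
    x0[3]=least_squares(fn,[x0[3]],loss='soft_l1',f_scale=.002).x[0]
print(np.bincount(i),np.degrees(x0[3]),"phi",x0[3]+2*np.pi/3)
E
```

```text
12.25 [ 0.4791 -0.2395  0.3777] rv [ 2.526   0.1199 -1.7709] F [-0.3225 -0.3783  0.1102] w -0.00019558586564250277
[[ 0.3394  0.0946 -0.9359]
 [ 0.0324 -0.9955 -0.0889]
 [-0.9401 -0.0001 -0.3409]] [-0.6822 -0.3491  1.8912  0.2474  1.3532  0.7702]
TCP f,u,b mm [-38.6522 167.2898   2.7662]  tip [-38.6689 154.1286  -2.0067]  force f,u,b [-0.3447  0.1102  0.3581]
delta tool mm [74.3814 -3.6592 26.9966]
[40 69 12] 38.101544228876804 phi 2.7593924992813395
```

View pics/s7.png

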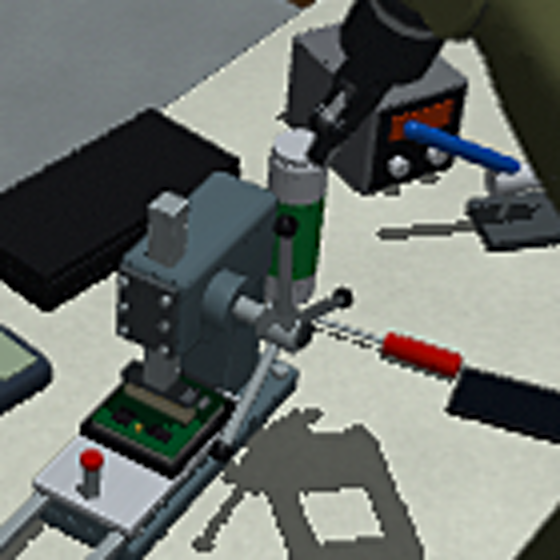

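Request:
send_rows:
  deltas:
    - [0,[25,-1,9],[0,0,0]]
    - [0,[25,-1,9],[0,0,0]]
    - [0,[24,-1,9],[0,0,0]]
    - [0,[0,-12,0],[0,0,0]]
    - [0,[0,-13,0],[0,0,0]]

```text
time: 12.85
position: [0.4763, -0.2067, 0.3]
orientation: [2.525, 0.126, -1.767]
wrist_force: [-0.7, -2.4, 0.6]
width: -0.0
```

Request:
send_rows:
  deltas:
    - [0,[0.5,-11,0],[0,0,0]]
    - [0,[2,-11,1],[0,0,0]]
    - [0,[3.5,-10.5,1],[0,0,0]]
    - [0,[5,-10,2],[0,0,0]]

```text
time: 13.25
position: [0.4726, -0.165, 0.289]
orientation: [2.526, 0.125, -1.764]
wrist_force: [0.7, -1.0, 1.9]
width: -0.0001
```

```bash
cat >> h.py <<'E'
def avg(n=6):
    F=[];P=[]
    for _ in range(n):
        robot.read_camera("side");o=robot.observe();F.append(o["wrist_force"]);P.append(o["position"])
    Rm=R.from_rotvec(o["orientation"]).as_matrix();tip=1e3*B@(np.mean(P,0)+.014*Rm[:,0]-H);F=np.array(F)@B.T
    f=tip[0]+14.3;u=tip[1];rr=np.hypot(f,u)
    # theta s.t. corner lies 6mm above bar axis
    th=np.degrees(-np.arctan2(u,f)+np.arcsin(6/rr))
    T=F@np.array([-(-np.sin(np.radians(th))),np.cos(np.radians(th)),0])  # reaction opposing growth tangent
    r=np.sqrt(rr**2-36);m=T.mean()
    print("t %.2f"%o["time"],"tip",tip.round(1),"theta %.2f phi %.3f r %.1f"%(th,np.radians(th+240),r),"F f,u,b",F.mean(0).round(2),"T %.2f sd %.2f  T@100 %.2f"%(m,T.std(),m*r/100))
E
python3 -c "
from h import *
avg(4)"
```

```text
t 13.45 tip [36.7 63.4 -2.1] theta -46.96 phi 3.369 r 81.1 F f,u,b [ 0.17 -0.28 -0.29] T -0.32 sd 0.59  T@100 -0.26
```

Request:
send_rows:
  deltas:
    - [0,[3.5,-5,1.2],[0,0,0]]
    - [0,[3.5,-4.5,1.2],[0,0,0]]

```text
time: 13.65
position: [0.4714, -0.1567, 0.2804]
orientation: [2.525, 0.124, -1.768]
wrist_force: [0.0, -2.0, 0.6]
width: -0.0001
```

```bash
python3 -c "
from h import *
avg(3)
s=robot.read_camera('side');f=s['frame'];cv2.imwrite('pics/s8.png',cv2.resize(f[170:240,310:380],None,fx=8,fy=8,interpolation=cv2.INTER_CUBIC))"
```

```text
t 13.80 tip [45.2 56.1 -2.3] theta -39.07 phi 3.507 r 81.6 F f,u,b [-0.08  0.35 -0.51] T 0.32 sd 0.18  T@100 0.26
```

View pics/s8.png

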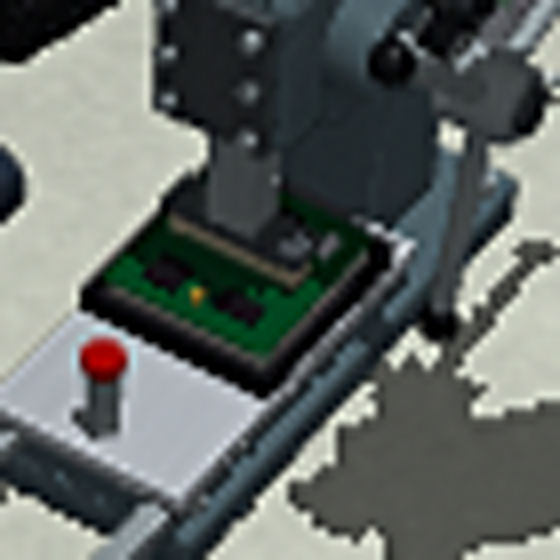

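The foot is right over the connector at (240,250) in the crop. From here I'll take small steps and feel the force.

Request:
send_rows:
  deltas:
    - [0,[2.2,-1.9,0.8],[0,0,0]]
    - [0,[0,0,0],[0,0,0]]

```text
time: 14.05
position: [0.4714, -0.1549, 0.2787]
orientation: [2.525, 0.124, -1.766]
wrist_force: [-0.7, -2.5, 1.6]
width: 0.0003
```

```bash
python3 -c "
from h import *
avg(3)"
```

```text
t 14.20 tip [46.3 55.1 -2.7] theta -38.10 phi 3.524 r 81.7 F f,u,b [-2.19  2.42  1.01] T 3.26 sd 0.21  T@100 2.66
```

Request:
send_rows:
  deltas:
    - [0,[2.2,-1.9,0.8],[0,0,0]]
    - [0,[0,0,0],[0,0,0]]

```text
time: 14.4
position: [0.4712, -0.1529, 0.2765]
orientation: [2.525, 0.124, -1.766]
wrist_force: [-1.6, -3.4, 4.9]
width: -0.0005
```

```bash
python3 -c "
from h import *
avg(3)"
```

```text
t 14.55 tip [48.3 52.9 -2.8] theta -35.99 phi 3.561 r 81.7 F f,u,b [-2.89  4.95  1.53] T 5.70 sd 0.26  T@100 4.66
```

Request:
send_rows:
  deltas:
    - [0,[2.3,-1.8,0.8],[0,0,0]]
    - [0,[0,0,0],[0,0,0]]

```text
time: 14.75
position: [0.471, -0.1507, 0.2737]
orientation: [2.525, 0.126, -1.767]
wrist_force: [-1.0, -2.2, 5.6]
width: -0.0
```

```bash
python3 -c "
from h import *
avg(3)"
```

```text
t 14.90 tip [50.5 50.2 -2.8] theta -33.55 phi 3.603 r 81.8 F f,u,b [-1.67  4.87  1.75] T 4.98 sd 0.33  T@100 4.07
```

The force has levelled off, so the connector is being pressed in. Continuing in 3 mm steps.

Request:
send_rows:
  deltas:
    - [0,[2.3,-1.7,0.8],[0,0,0]]
    - [0,[0,0,0],[0,0,0]]

```text
time: 15.1
position: [0.4708, -0.1488, 0.2713]
orientation: [2.526, 0.126, -1.767]
wrist_force: [-1.2, -0.8, 6.4]
width: 0.0001
```

```bash
python3 -c "
from h import *
avg(3)"
```

```text
t 15.25 tip [52.4 47.8 -2.8] theta -31.41 phi 3.641 r 81.8 F f,u,b [-1.47  5.05  1.28] T 5.08 sd 0.30  T@100 4.16
```

Request:
send_rows:
  deltas:
    - [0,[2.4,-1.6,0.9],[0,0,0]]
    - [0,[0,0,0],[0,0,0]]

```text
time: 15.45
position: [0.4707, -0.147, 0.2688]
orientation: [2.526, 0.127, -1.767]
wrist_force: [-0.7, -1.2, 7.0]
width: 0.0003
```

```bash
python3 -c "
from h import *
avg(3)"
```

```text
t 15.60 tip [54.2 45.3 -2.8] theta -29.26 phi 3.678 r 81.9 F f,u,b [-0.67  5.78  1.1 ] T 5.37 sd 0.32  T@100 4.40
```

Request:
send_rows:
  deltas:
    - [0,[2.4,-1.5,0.9],[0,0,0]]
    - [0,[0,0,0],[0,0,0]]

```text
time: 15.8
position: [0.4705, -0.1454, 0.2663]
orientation: [2.526, 0.128, -1.767]
wrist_force: [-3.0, 0.3, 6.5]
width: -0.0001
```

```bash
python3 -c "
from h import *
avg(3)"
```

```text
t 15.95 tip [55.9 42.7 -2.8] theta -27.16 phi 3.715 r 81.9 F f,u,b [0.33 6.14 1.75] T 5.31 sd 0.20  T@100 4.35
```

Request:
send_rows:
  deltas:
    - [0,[1.7,-0.9,0.6],[0,0,0]]
    - [0,[0,0,0],[0,0,0]]

```text
time: 16.15
position: [0.4704, -0.1444, 0.2646]
orientation: [2.526, 0.128, -1.767]
wrist_force: [-1.9, 1.0, 6.6]
width: 0.0001
```

```bash
python3 -c "
from h import *
avg(3)"
```

```text
t 16.30 tip [56.9 41.1 -2.8] theta -25.79 phi 3.739 r 82.0 F f,u,b [0.6  6.6  1.72] T 5.69 sd 0.25  T@100 4.66
```

Request:
send_rows:
  deltas:
    - [0,[1.7,-0.9,0.6],[0,0,0]]
    - [0,[0,0,0],[0,0,0]]

```text
time: 16.5
position: [0.4703, -0.1434, 0.2628]
orientation: [2.526, 0.128, -1.767]
wrist_force: [-1.5, 1.0, 7.0]
width: -0.0001
```

```bash
python3 -c "
from h import *
avg(3)"
```

```text
t 16.65 tip [57.9 39.3 -2.8] theta -24.34 phi 3.764 r 82.0 F f,u,b [1.23 7.18 2.17] T 6.03 sd 0.26  T@100 4.95
```

Request:
send_rows:
  deltas:
    - [0,[1.7,-0.8,0.6],[0,0,0]]
    - [0,[0,0,0],[0,0,0]]

```text
time: 16.85
position: [0.4703, -0.1427, 0.2609]
orientation: [2.526, 0.128, -1.767]
wrist_force: [-1.7, 0.8, 6.2]
width: 0.0003
```

```bash
python3 -c "
from h import *
avg(3)"
```

```text
t 17.00 tip [58.6 37.4 -2.8] theta -22.94 phi 3.788 r 81.7 F f,u,b [0.67 6.29 1.73] T 5.53 sd 0.24  T@100 4.52
```

Request:
send_rows:
  deltas:
    - [0,[1.75,-0.8,0.6],[0,0,0]]
    - [0,[0,0,0],[0,0,0]]

```text
time: 17.2
position: [0.4703, -0.1419, 0.2594]
orientation: [2.526, 0.128, -1.767]
wrist_force: [-3.0, 0.8, 7.2]
width: 0.0003
```

```bash
python3 -c "
from h import *
avg(3)"
```

```text
t 17.35 tip [59.4 35.9 -2.9] theta -21.77 phi 3.809 r 81.7 F f,u,b [1.76 7.92 2.37] T 6.70 sd 0.61  T@100 5.48
```

Request:
send_rows:
  deltas:
    - [0,[1.75,-0.7,0.6],[0,0,0]]
    - [0,[0,0,0],[0,0,0]]

```text
time: 17.55
position: [0.4704, -0.1414, 0.2584]
orientation: [2.526, 0.127, -1.766]
wrist_force: [-5.6, 0.7, 10.1]
width: -0.0001
```

```bash
python3 -c "
from h import *
avg(3)"
```

```text
t 17.70 tip [59.9 34.8 -3. ] theta -20.92 phi 3.824 r 81.7 F f,u,b [ 0.98 10.09  4.38] T 9.08 sd 0.35  T@100 7.42
```

The force slope is now about 1.3 N/mm at 100 mm, which means the connector is coming up hard on the board. One more small step to confirm.

Request:
send_rows:
  deltas:
    - [0,[1.6,-0.6,0.5],[0,0,0]]
    - [0,[0,0,0],[0,0,0]]

```text
time: 17.9
position: [0.4704, -0.1409, 0.2574]
orientation: [2.526, 0.127, -1.765]
wrist_force: [-6.3, 0.4, 13.0]
width: -0.0006
```

```bash
python3 -c "
from h import *
avg(4)"
```

```text
t 18.10 tip [60.3 33.9 -3.2] theta -20.20 phi 3.836 r 81.8 F f,u,b [ 1.32 12.65  6.37] T 11.42 sd 0.75  T@100 9.33
```

The connector is home: 4.6 N above the plateau at 100 mm, or about 37 N on the board. Now I'll lift off and cross to the spoke on the column side.

Request:
send_rows:
  deltas:
    - [0,[-20,-2,-7],[0,0,0]]
    - [0,[-35,0,-13],[0,0,0]]
    - [0,[-30,10,-11],[0,0,0]]
    - [0,[0,40,0],[0,0,0]]
    - [0,[0,40,0],[0,0,0]]

```text
time: 18.6
position: [0.4791, -0.2288, 0.3461]
orientation: [2.525, 0.13, -1.766]
wrist_force: [0.7, 0.2, -0.6]
width: -0.0
```

Request:
send_rows:
  deltas:
    - [0,[0,14,0],[0,0,0]]
    - [0,[0,0,0],[0,0,0]]

```text
time: 18.8
position: [0.4798, -0.2435, 0.3433]
orientation: [2.525, 0.127, -1.774]
wrist_force: [0.2, 0.2, -0.7]
width: -0.0001
```

```bash
python3 - <<'E'
from fit import *
from h import *
go((-43,68,-2))
t=robot.read_camera("top");s=robot.read_camera("side")
f=s["frame"];cv2.imwrite("pics/s9.png",cv2.resize(f[100:240,300:440],None,fx=4,fy=4,interpolation=cv2.INTER_CUBIC))
A=np.vstack(pts([t,s]));x0=np.array([.478,-.2008,.2104,np.radians(219.8),.0986])
for it in range(4):
    K=np.array(knobs(x0[:3],x0[3],x0[4]));d=np.linalg.norm(A[:,None]-K[None],axis=2);sel=np.abs(d.min(1)-.010)<(.012 if it<2 else .006);Bb=A[sel];i=d.argmin(1)[sel]
    def fn(x):
        K=np.array(knobs(x0[:3],x[0],x0[4]));return np.linalg.norm(Bb-K[i],axis=1)-.01
    x0[3]=least_squares(fn,[x0[3]],loss='soft_l1',f_scale=.002).x[0]
print(np.bincount(i),np.degrees(x0[3]),"phi",x0[3])
from traj import tip
pr=None
for a,r,sd in [(-40,82,-1),(-34,83,-1),(-26,84,-1),(-18,85,-1),(-10,85,-1),(0,62,1),(8,66,1),(16,70,1),(24,74,1),(32,78,1),(40,82,1),(45,84,1)]:
    q=tip(a,r,sd)
    if pr is not None: d=q-pr;print(a,q.round(1),"x %.1f y %.1f z %.1f"%(-.94*d[1],d[0],-.34*d[1]))
    pr=q
E
```

```text
18.8 [ 0.4798 -0.2435  0.3433] rv [ 2.5254  0.1265 -1.7739] F [ 0.1894  0.2187 -0.6892] w -0.0001195785690397472
[[ 0.3375  0.0973 -0.9363]
 [ 0.0366 -0.9953 -0.0902]
 [-0.9406 -0.0039 -0.3394]] [-0.6891 -0.3342  1.9359  0.2547  1.3014  0.7463]
TCP f,u,b mm [-42.7034 132.8815   2.4471]  tip [-42.6582 119.7128  -2.3049]  force f,u,b [ 0.199  -0.6892 -0.21  ]
delta tool mm [48.5378  0.5415 17.8384]
[18 15 60] 214.01128985669396 phi 3.735201644439253
-34 [51.2 51.4] x 5.6 y 6.5 z 2.0
-26 [58.6 42.2] x 8.6 y 7.4 z 3.1
-18 [64.7 32. ] x 9.6 y 6.1 z 3.5
-10 [68.4 20.7] x 10.6 y 3.7 z 3.8
0 [76.3  6. ] x 13.8 y 7.9 z 5.0
8 [80.5 -3.2] x 8.7 y 4.2 z 3.1
16 [ 83.2 -13.5] x 9.7 y 2.7 z 3.5
24 [ 84.3 -24.6] x 10.4 y 1.1 z 3.8
32 [ 83.6 -36.2] x 10.9 y -0.7 z 4.0
40 [ 81.  -48.1] x 11.2 y -2.7 z 4.0
45 [ 77.9 -55.2] x 6.6 y -3.0 z 2.4
```

View pics/s9.png

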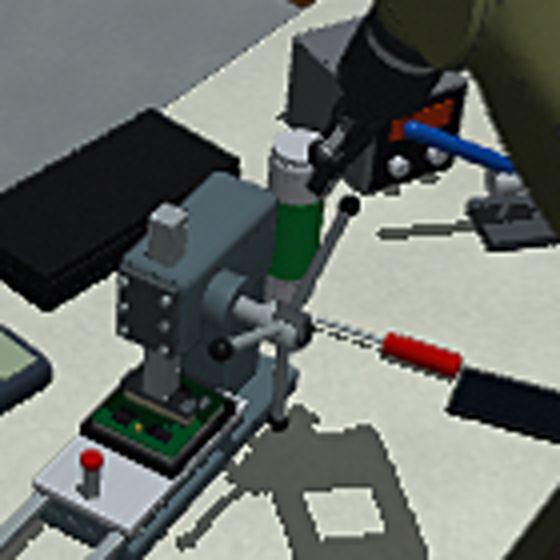

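Request:
send_rows:
  deltas:
    - [0,[24,0.5,9],[0,0,0]]
    - [0,[24,0,9],[0,0,0]]
    - [0,[8,0,3],[0,0,0]]
    - [0,[6,4,2],[0,0,0]]
    - [0,[6,6,2],[0,0,0]]

```text
time: 19.4
position: [0.4816, -0.2531, 0.2738]
orientation: [2.525, 0.126, -1.765]
wrist_force: [-0.3, -0.4, 0.0]
width: -0.0001
```

Request:
send_rows:
  deltas:
    - [0,[8.5,7.5,3],[0,0,0]]
    - [0,[9.5,6,3.5],[0,0,0]]
    - [0,[10.5,4,4],[0,0,0]]

```text
time: 19.7
position: [0.4833, -0.2716, 0.243]
orientation: [2.526, 0.124, -1.765]
wrist_force: [0.2, 3.4, 4.1]
width: 0.0
```

```bash
python3 - <<'E'
from h import *
go((-76.3,6,-2))
s=robot.read_camera("side")
f=s["frame"];cv2.imwrite("pics/s10.png",cv2.resize(f[100:240,300:440],None,fx=4,fy=4,interpolation=cv2.INTER_CUBIC))
E
```

```text
19.7 [ 0.4833 -0.2716  0.243 ] rv [ 2.526   0.1245 -1.7653] F [0.2181 3.377  4.082 ] w 4.215756068710134e-05
[[ 0.3421  0.0989 -0.9345]
 [ 0.0332 -0.9951 -0.0931]
 [-0.9391  0.0008 -0.3437]] [-0.7297 -0.2436  2.0318  0.2838  1.1264  0.6486]
TCP f,u,b mm [-70.9757  32.6222   1.7299]  tip [-70.9842  19.4749  -3.0814]  force f,u,b [ 3.3391  4.082  -0.5494]
delta tool mm [12.2857  5.3046  5.65  ]
```

View pics/s10.png

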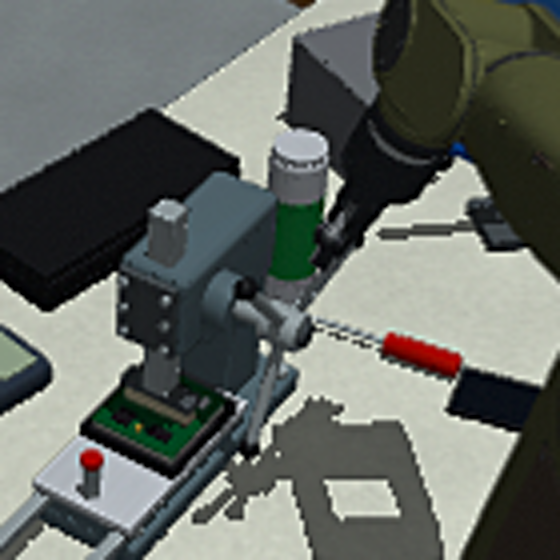

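The ram is rising: the front knob is now at (240,290) and the lower one at (255,450). Continuing the stroke.

Request:
send_rows:
  deltas:
    - [0,[12.5,5.5,5],[0,0,0]]
    - [0,[8.5,4,3],[0,0,0]]
    - [0,[9.5,2.5,3.5],[0,0,0]]
    - [0,[10.5,1,4],[0,0,0]]

```text
time: 20.15
position: [0.4837, -0.2847, 0.1988]
orientation: [2.525, 0.123, -1.766]
wrist_force: [-1.0, 1.1, 3.6]
width: -0.0001
```

Request:
send_rows:
  deltas:
    - [0,[11,-0.5,4],[0,0,0]]
    - [0,[11,-2.5,4],[0,0,0]]
    - [0,[0,0,0],[0,0,0]]

```text
time: 20.45
position: [0.4821, -0.2799, 0.1724]
orientation: [2.523, 0.127, -1.772]
wrist_force: [-0.4, 0.1, -0.0]
width: 0.0001
```

```bash
python3 - <<'E'
from fit import *
from h import *
cap()
t=robot.read_camera("top");s=robot.read_camera("side")
f=s["frame"];cv2.imwrite("pics/s11.png",cv2.resize(f[100:240,300:440],None,fx=4,fy=4,interpolation=cv2.INTER_CUBIC))
A=np.vstack(pts([t,s]));x0=np.array([.478,-.2008,.2104,np.radians(140),.0986])
for it in range(4):
    K=np.array(knobs(x0[:3],x0[3],x0[4]));d=np.linalg.norm(A[:,None]-K[None],axis=2);sel=np.abs(d.min(1)-.010)<(.012 if it<2 else .006);Bb=A[sel];i=d.argmin(1)[sel]
    def fn(x):
        K=np.array(knobs(x0[:3],x[0],x0[4]));return np.linalg.norm(Bb-K[i],axis=1)-.01
    x0[3]=least_squares(fn,[x0[3]],loss='soft_l1',f_scale=.002).x[0]
print(np.bincount(i),np.degrees(x0[3]),"phi",x0[3])
E
```

```text
20.45 [ 0.4821 -0.2799  0.1724] rv [ 2.5232  0.1273 -1.7723] F [-0.3948  0.0625 -0.0344] w 5.6150144023674324e-05
[[ 0.3375  0.0992 -0.9361]
 [ 0.0355 -0.9951 -0.0927]
 [-0.9407 -0.002  -0.3394]] [-0.7434 -0.1673  2.0896  0.306   1.0068  0.5915]
TCP f,u,b mm [-79.1655 -38.0035   3.7436]  tip [-79.1359 -51.1727  -1.0075]  force f,u,b [ 0.101  -0.0344  0.3867]
[10 43 63] 140.53334013492977 phi 2.4527694941796168
```

View pics/s11.png

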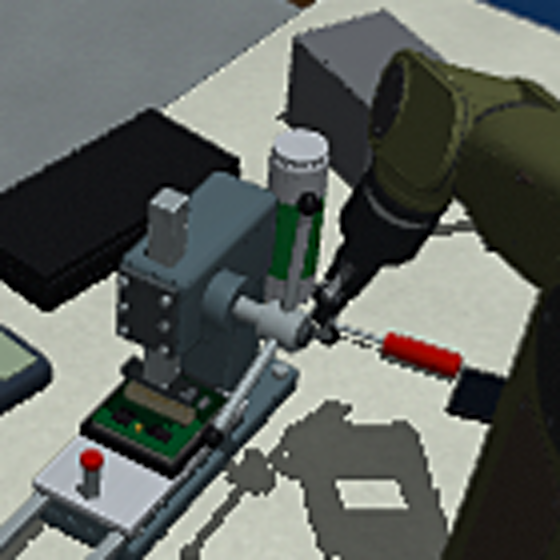

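Request:
send_rows:
  deltas:
    - [0,[8,-3,3],[0,0,0]]
    - [0,[0,0,0],[0,0,0]]
    - [0,[-20,15,-7],[0,0,0]]
    - [0,[-38,15,-14],[0,0,0]]
    - [0,[-38,0,-14],[0,0,0]]

```text
time: 21.05
position: [0.4851, -0.3082, 0.2686]
orientation: [2.524, 0.126, -1.772]
wrist_force: [1.7, -0.3, -0.7]
width: -0.0001
```

Request:
send_rows:
  deltas:
    - [0,[-38,10,-14],[0,0,0]]
    - [0,[-38,20,10],[0,0,0]]
    - [0,[-30,20,30],[0,0,0]]
    - [0,[-10,20,30],[0,0,0]]
    - [0,[0,0,0],[0,0,0]]

```text
time: 21.55
position: [0.3983, -0.3888, 0.3592]
orientation: [2.525, 0.118, -1.77]
wrist_force: [0.8, 0.2, 0.3]
width: 0.0002
```

```bash
python3 - <<'E'
from fit import *
from h import *
cap()
t=robot.read_camera("top");s=robot.read_camera("side")
f=s["frame"];cv2.imwrite("pics/s12.png",cv2.resize(f[100:240,280:420],None,fx=4,fy=4,interpolation=cv2.INTER_CUBIC))
cv2.imwrite("pics/t12.png",t["frame"])
cv2.imwrite("pics/s12z.png",cv2.resize(f[170:240,310:380],None,fx=8,fy=8,interpolation=cv2.INTER_CUBIC))
A=np.vstack(pts([t,s]));x0=np.array([.478,-.2008,.2104,np.radians(136),.0986])
for it in range(4):
    K=np.array(knobs(x0[:3],x0[3],x0[4]));d=np.linalg.norm(A[:,None]-K[None],axis=2);sel=np.abs(d.min(1)-.010)<(.012 if it<2 else .006);Bb=A[sel];i=d.argmin(1)[sel]
    def fn(x):
        K=np.array(knobs(x0[:3],x[0],x0[4]));return np.linalg.norm(Bb-K[i],axis=1)-.01
    x0[3]=least_squares(fn,[x0[3]],loss='soft_l1',f_scale=.002).x[0]
print(np.bincount(i),np.degrees(x0[3]),"phi",x0[3])
W=cloud(t);f=t["frame"].astype(int)
m=(W[...,2]>.08)&(W[...,2]<.11)&(f[...,2]>140)&(f[...,1]<70)&(W[...,0]>.45)&(W[...,0]<.65)&(W[...,1]<.1)&(W[...,1]>-.15)
c=np.nanmean(W[m],0);print(c,B@(c-H)*1e3,m.sum())
E
```

```text
21.55 [ 0.3983 -0.3888  0.3592] rv [ 2.5254  0.1184 -1.7699] F [0.7537 0.1801 0.262 ] w 0.0001629575817971352
[[ 0.3398  0.0945 -0.9357]
 [ 0.0309 -0.9955 -0.0893]
 [-0.94    0.0014 -0.3412]] [-1.0152 -0.2491  1.8431  0.3149  1.3952  0.4292]
TCP f,u,b mm [-179.2058  148.8383   97.7773]  tip [-179.2429  135.6784   93.0009]  force f,u,b [ 0.105   0.262  -0.7677]
[19 48 58] 136.8972824630101 phi 2.389308316012219
[ 0.5705 -0.0553  0.0999] [ 135.6651 -110.4502 -106.3879] 13
```

View pics/s12.png

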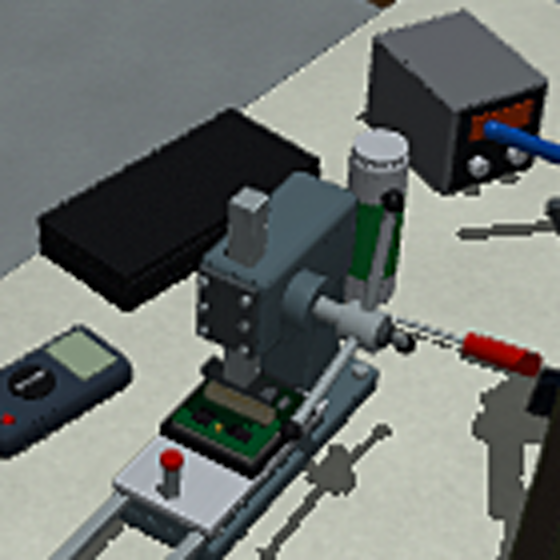

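View pics/s12z.png

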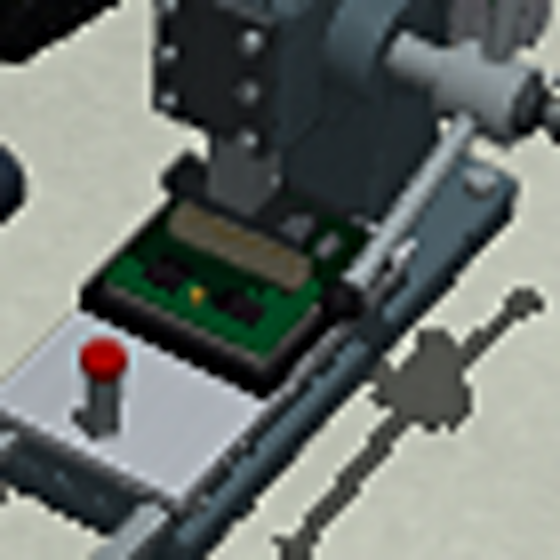

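View pics/t12.png

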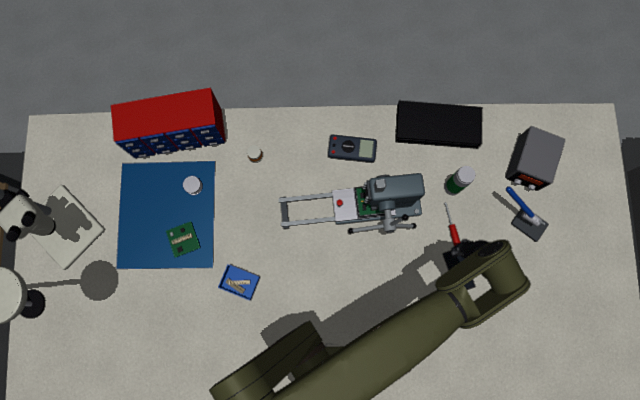

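```bash
python3 -c "
from h import *
print(robot.hand_in());st()"
```

```text
the job is handed in; nothing more can be done
None
the job is handed in; nothing more can be done
```

I handed the job in at about 22 s of the 69 s allowed. All my checks passed except a 0.1 rad disagreement on the capstan angle, described below. The system gives no verdict.

- **Slide:** I pushed the post until the force jumped to 16 N with no further travel. The post moved 97 mm, and it still stood there in the last picture.
- **Pressing:** I wound the ram down with two spokes. The resistance levelled off at about 4.5 N (at 100 mm from the axis) as the connector went in. It then rose at about 1.3–1.5 N/mm, close to the 1.4 N/mm given for a connector that is home. I stopped at about 9.3 N, which I estimate as about 37 N on the board (needed over 10, limit 90). No reading directly measures how far the connector is seated, so this rests on the force rise.
- **Backing off:** I wound the capstan back on the column side by 1.35 rad as seen by camera, which puts the foot about 17 mm above the connector. The arm was then moved well clear.
- **Disagreement:** With the connector home, the capstan angle was 3.84 rad worked out from the fingertip and 3.74 rad from the camera. I used camera values at both ends for the 17 mm, so a fixed offset would cancel out.
- **Bench:** In the last top view, the other things on the bench look to be where they started. The handset is partly hidden by the arm there.

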